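# Set out the beaker size run on kiln cookies for glazing

## Task

The four unglazed clay beakers will be glazed shortest first, so set them out on the ware board: one standing upright in the middle of each clay cookie, in order of height, the shortest on the cookie nearest the lidded glaze bucket and the tallest at the far end. Set each one down gently, without tipping it over or dropping it, and do not shift the blue mug that has just been glazed.

Things in the scene. Friction and masses are not known exactly. Their poses are not given: they have to be found in the camera images.
- beaker_a_center (a point): the shortest of four open, straight-sided beakers of unglazed pinkish fired clay: 50 mm tall, 44 mm outside diameter over its whole height, wall 4 mm, loose, standing upright on the bench. The point lies on its axis half-way up (25 mm above its foot); z is up along its axis.
- beaker_b_center (a point): the second shortest of four open, straight-sided beakers of unglazed pinkish fired clay: 72 mm tall, 50 mm outside diameter over its whole height, wall 4 mm, loose, standing upright on the bench. The point lies on its axis half-way up (36 mm above its foot); z is up along its axis.
- beaker_c_center (a point): the second tallest of four open, straight-sided beakers of unglazed pinkish fired clay: 94 mm tall, 56 mm outside diameter over its whole height, wall 4 mm, loose, standing upright on the bench. The point lies on its axis half-way up (47 mm above its foot); z is up along its axis.
- beaker_d_center (a point): the tallest of four open, straight-sided beakers of unglazed pinkish fired clay: 116 mm tall, 62 mm outside diameter over its whole height, wall 4 mm, loose, standing upright on the bench. The point lies on its axis half-way up (58 mm above its foot); z is up along its axis.
- cookie_p: one of four identical kiln cookies: flat round discs of pale fired clay, 84 mm diameter, 8 mm thick, lying fixed in one straight row, about 110 mm apart, on a brown wooden ware board (18 mm thick, 130 mm by 560 mm). Origin at the centre of its underside, so its top is 8 mm above the origin and 26 mm above the bench; z up, y along the board. The letters say nothing about its place in the row.
- cookie_q: one of four identical kiln cookies: flat round discs of pale fired clay, 84 mm diameter, 8 mm thick, lying fixed in one straight row, about 110 mm apart, on a brown wooden ware board (18 mm thick, 130 mm by 560 mm). Origin at the centre of its underside, so its top is 8 mm above the origin and 26 mm above the bench; z up, y along the board. The letters say nothing about its place in the row.
- cookie_r: one of four identical kiln cookies: flat round discs of pale fired clay, 84 mm diameter, 8 mm thick, lying fixed in one straight row, about 110 mm apart, on a brown wooden ware board (18 mm thick, 130 mm by 560 mm). Origin at the centre of its underside, so its top is 8 mm above the origin and 26 mm above the bench; z up, y along the board. The letters say nothing about its place in the row.
- cookie_s: one of four identical kiln cookies: flat round discs of pale fired clay, 84 mm diameter, 8 mm thick, lying fixed in one straight row, about 110 mm apart, on a brown wooden ware board (18 mm thick, 130 mm by 560 mm). Origin at the centre of its underside, so its top is 8 mm above the origin and 26 mm above the bench; z up, y along the board. The letters say nothing about its place in the row.
- glaze_bucket: white plastic glaze bucket with a lid and wire handle, 172 mm across the lid, 158 mm tall, fixed, standing on the bench in line with the row of cookies, beyond one end of the board (a clear water jug, 160 mm tall, stands beyond the other end). Origin at the centre of its underside.
- mug_center (a point): a blue mug with a handle, just glazed, standing among the beakers and not part of the job: 76 mm diameter at the rim, 85 mm tall, loose. The point lies on its axis half-way up; the handle sticks out along its y axis to 74 mm from the axis.

How it is judged:
By the outcome, as a careful person would: the job done as asked, in the order asked, and still so for the second after the job is handed in, with the robot touching nothing.
It also fails if it takes over 118 s, if anything falls off the work surface, if the arm or the gripper's body presses on something with over 40 N, if the wrist force passes 120 N, or if a joint passes its speed limit or range.

## Robot

A 6-joint arm with a two-finger parallel gripper is mounted at the origin on the work surface. World frame = base frame: x ahead of the robot, y to its left, z up, the work surface at z = 0. Lengths are in m, angles in rad, forces in N, time in s.
With the tool pointing down it reaches from about 0.25 to 0.775 m from the base axis. Payload 4 kg.
Tool frame: the origin (TCP) lies at the very end of the fingers, on their centre line; the grasp point (between the pads) lies behind it (hold_point_z is the z of the grasp point in the tool frame, in m); z points along the fingers, y is the line along which they close (so a half turn about z gives the same grasp; the last joint's range is limited). The gripper opens to 94 mm and grips with 3 to 60 N. Pads are 16 mm wide; open, the fingers measure 119 mm over their backs; the gripper's body (75 mm by 177 mm) begins 78 mm behind the grasp point.
Start: joints at [1.006, 0.087, 1.371, -0, 1.684, -0.103], TCP at [0.245, 0.492, 0.206] pointing down, gripper open.
Joint ranges: [-3.1, 3.1], [-0.76, 2.03], [0.27, 2.55], [-1.08, 4.22], [0.17, 2.65], [-2.57, 2.57]. Speed limits (rad/s): [2.79, 2.79, 3.14, 3.14, 3.14, 3.14].

## Interface

Orientations are given as a 3x3 rotation matrix whose columns are the frame's x, y, z axes.
In Python, from plant import * gives the robot as it stands.
- The arm moves only by the tool carry_out, never from a script. Its argument "series" is a list of rows, each a list of 4 numbers: the shift along the world's x, y, z in mm, then the turn about the world's z in degrees. In form: [[dx, dy, dz, roll], ...]. A call has 1 to 12 rows; each row is the pose to reach, as a shift and turn from the pose commanded when the call began; what a row does not reach only later rows make up. A row lasts 1/12 s, in which the tool goes at most 41.7 mm and 7.16 degrees, less where a joint would pass 70% of its speed; a pose out of reach is approached as far as the arm can. A call with a gripper value outside its range is refused whole. "jaw" is the opening in per cent of the stroke, from 0 (shut) to 100 (fully open), set as the call begins (left out, the last holds). The fingers move at their own pace and stop on an object; "squeeze" is the grip in N (left out, the last holds). Time passes only in rows, so rows that repeat a pose let the fingers close. It gives the time, the measured TCP pose, the force, the opening and the grip force at its end, in the units of the state.
- get_obs(): the state, without advancing time (a new reading comes with each control period).
- snapshot(name): name is "scene" or "side" or "wrist"; returns a dict with "img" (400x640x3 uint8, red, green, blue), "z_map" (400x640 float32, m along the optical axis (not along the pixel's ray), 0 where there is no reading), "intrinsics" (3x3 intrinsics, pixels), "world_to_cam" (4x4, takes a point from world to camera coordinates). Camera axes: x right, y down, z forward; pixel columns grow to the right and rows downward; lengths in m; the calibration is good to about 2 mm. A picture is of the moment at which its call begins.
- finish_job(): hands the job in; it is judged then, once.
The state is a dict: "clock": time; "q": joint angles; "dq": joint speeds; "joint_efforts": joint torques, N m; "eef_pos": TCP position; "ee_rot": TCP orientation; "force": force on the tool from outside, world axes, zero at the start; "wrist_torque": the same for the moment, N m; "grip_width": finger opening in m; "finger_force": force on a finger pad.
Only numpy, scipy, OpenCV 4.12 (cv2) and the standard library are available. Lean on these libraries where they do the work, as an engineer would, in place of code of your own. Each camera call takes 0.05 s, during which the arm holds its last target. There are 200 camera calls.

## Working session

There is one attempt and no reset: what is moved stays moved. The work goes in short steps, Python scripts to look and compute and a tool call to move; the robot and the scene stay as the last step left them, time stands still between calls to the robot, and variables do not carry over. Pictures are saved under pics/ and viewed, at most 14 in all, crops included, and the job is handed in when it is done.

Besides the shell and the picture viewer there is one more tool, called after "Request:" by a JSON object that holds its "api" and its "payload". carry_out: Moves the arm, as the interface text tells. Its arguments: {"type":"object","properties":{"series":{"type":"array","items":{"type":"array","items":{"type":"number"}}},"jaw":{"type":"number"},"squeeze":{"type":"number"}},"required":["series"]}

```bash
mkdir -p pics; ls
python3 - <<'E'
from plant import *
import cv2,numpy as np
for n in ("scene","side","wrist"):
    s=snapshot(n); cv2.imwrite(f"pics/{n}0.png",s["img"][:,:,::-1]); np.savez(f"{n}0.npz",**s)
    T=np.linalg.inv(s["world_to_cam"]); print(n,s["intrinsics"].round(1).tolist(),T[:3].round(3).tolist())
o=get_obs(); print(o); 
try: print(hold_point_z)
except Exception as e: print(e)
E
```

```text
pics
scene [[457.6, 0.0, 314.4], [0.0, 457.6, 198.8], [0.0, 0.0, 1.0]] [[0.866, 0.311, -0.392, 1.104], [0.5, -0.523, 0.691, -0.993], [0.01, -0.794, -0.608, 0.907]]
side [[490.7, 0.0, 322.6], [0.0, 490.7, 197.6], [0.0, 0.0, 1.0]] [[-0.851, -0.356, 0.385, 0.065], [-0.524, 0.574, -0.629, 0.759], [0.003, -0.738, -0.675, 0.895]]
wrist [[321.9, 0.0, 314.0], [0.0, 321.9, 202.5], [0.0, 0.0, 1.0]] [[0.445, 0.86, 0.25, 0.171], [0.895, -0.428, -0.125, 0.53], [-0.0, 0.28, -0.96, 0.384]]
{'clock': 0.15, 'q': array([ 1.00587832e+00,  8.77706199e-02,  1.37188705e+00, -1.43049745e-05,
        1.68362043e+00, -1.03073894e-01]), 'dq': array([ 0.00069186, -0.00240415, -0.0048944 , -0.00051235,  0.00179477,
       -0.0001409 ]), 'joint_efforts': array([ 1.46503826e-03, -3.40646267e+01, -3.02790999e+01,  7.17702834e-02,
        3.05736379e-02, -1.50767219e-04]), 'eef_pos': array([0.24484657, 0.49201846, 0.20459122]), 'ee_rot': array([[-8.95231502e-01,  4.45600456e-01, -8.90289941e-04],
       [ 4.45601317e-01,  8.95230372e-01, -1.43118850e-03],
       [ 1.59276348e-04, -1.67795940e-03, -9.99998580e-01]]), 'force': array([ 0.06738798, -0.30896331, -0.89782544]), 'wrist_torque': array([-0.01020024,  0.03287266,  0.04172337]), 'finger_force': 0.0, 'grip_width': 0.09389243970238616}
-0.0188
```

View pics/scene0.png

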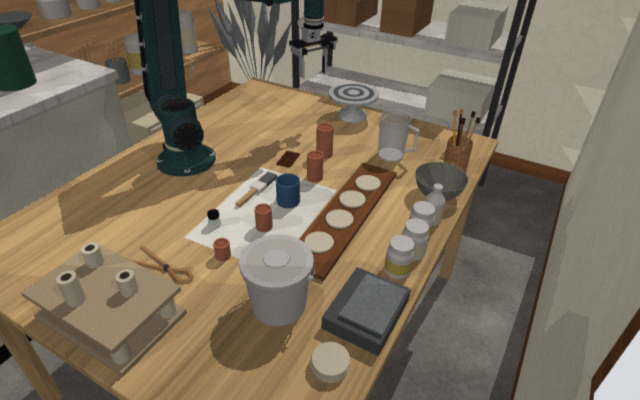

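View pics/side0.png

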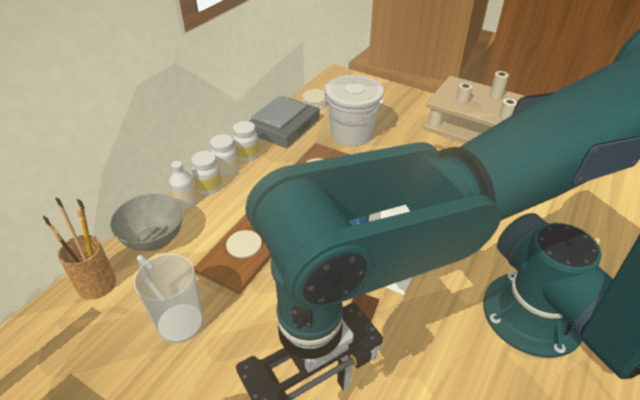

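The scene view shows the red beakers at about (222,249), (263,217), (315,166) and (325,140), and the blue mug at (288,190). The cookies are at (319,243), (339,219), (352,199) and (368,183), with the bucket at the near end (275,275). In the side view the arm hides the beakers. I'll measure from the depth map and an enlarged crop.

```bash
cat > h.py <<'E'
import cv2,numpy as np
from scipy.optimize import least_squares
def cloud(s):
    z=s["z_map"];K=s["intrinsics"];v,u=np.mgrid[:400,:640]
    P=np.stack([(u-K[0,2])/K[0,0]*z,(v-K[1,2])/K[1,1]*z,z],-1)
    T=np.linalg.inv(s["world_to_cam"]); return P@T[:3,:3].T+T[:3,3]
def proj(s,p):
    p=np.asarray(p,float).reshape(-1,3)
    c=p@s["world_to_cam"][:3,:3].T+s["world_to_cam"][:3,3]; q=c@s["intrinsics"].T; return q[:,:2]/q[:,2:]
def circ(xy,r=None):
    c0=xy.mean(0)
    if r: 
        R=least_squares(lambda c:np.hypot(*(xy-c).T)-r,c0,loss="soft_l1",f_scale=.002); return R.x,r,abs(R.fun).mean()
    R=least_squares(lambda c:np.hypot(*(xy-c[:2]).T)-c[2],[*c0,.04],loss="soft_l1",f_scale=.002); return R.x[:2],R.x[2],abs(R.fun).mean()
def blobs(s,kind,mina=60):
    hsv=cv2.cvtColor(s["img"],cv2.COLOR_RGB2HSV);P=cloud(s)
    if kind=="red": m=((hsv[...,0]<9)|(hsv[...,0]>172))&(hsv[...,1]>85)&(P[...,2]>.01)
    if kind=="blue": m=(hsv[...,0]>95)&(hsv[...,0]<125)&(hsv[...,1]>110)&(P[...,2]>.005)
    if kind=="cookie": m=(hsv[...,1]<100)&(hsv[...,2]>140)&(abs(P[...,2]-.026)<.006)
    m&=(s["z_map"]>0)&(P[...,0]>.2)&(P[...,0]<.85)&(abs(P[...,1])<.7)
    n,l,st,c=cv2.connectedComponentsWithStats(m.astype(np.uint8))
    return [(st[i,4],c[i],P[l==i]) for i in range(1,n) if st[i,4]>=mina]
E
python3 - <<'E'
from h import *
s=dict(np.load("scene0.npz"))
for k in("red","blue","cookie"):
    for a,c,P in blobs(s,k):
        z=P[:,2];print(k,a,c.round(),"z",np.percentile(z,[2,50,98]).round(4),"xy",P[:,:2].min(0).round(3),P[:,:2].max(0).round(3),end=" ")
        if k=="cookie": print(P[:,:2].mean(0).round(4),circ(P[:,:2])[0].round(4))
        else:
            h=np.percentile(z,97); t=P[z>h-.004,:2]; f=P[(z<h-.01)&(z>.012),:2]
            print("rim",len(t),circ(t)[:2],"side",circ(f))
cv2.imwrite("pics/crop0.png",cv2.resize(s["img"][110:290,190:420,::-1],None,fx=3.4,fy=3.3,interpolation=cv2.INTER_CUBIC)[:600,:800])
E
```

```text
red 574 [320. 150.] z [0.0132 0.0816 0.1142] xy [0.385 0.112] [0.487 0.318] rim 82 (array([0.41667802, 0.28876914]), np.float64(0.021606580021965787)) side (array([0.4445306 , 0.19744722]), np.float64(0.07668992278408326), np.float64(0.008290680636821084))
red 265 [263. 216.] z [0.0117 0.0597 0.0714] xy [ 0.437 -0.188] [ 0.484 -0.137] rim 75 (array([ 0.46048641, -0.16366684]), np.float64(0.018057277983277116)) side (array([ 0.4579223 , -0.16103359]), np.float64(0.023373298586844216), np.float64(0.0014598567102003391))
red 197 [222. 248.] z [0.0119 0.0437 0.0502] xy [ 0.411 -0.343] [ 0.453 -0.299] rim 50 (array([ 0.43091839, -0.32235662]), np.float64(0.015580086662830568)) side (array([ 0.43123101, -0.32108017]), np.float64(0.019982240081330687), np.float64(0.001397473745630851))
blue 647 [288. 190.] z [0.0081 0.0554 0.0845] xy [ 0.415 -0.058] [0.492 0.023] rim 53 (array([ 0.45372106, -0.01829919]), np.float64(0.03444077464920399)) side (array([ 0.45279348, -0.01743486]), np.float64(0.03595655736385865), np.float64(0.0016682325272681163))
cookie 64 [390. 155.] z [0.0204 0.0253 0.0317] xy [0.602 0.361] [0.676 0.406] [0.6421 0.3766] [0.6291 0.4118]
cookie 291 [368. 182.] z [0.0216 0.0255 0.0291] xy [0.603 0.139] [0.683 0.226] [0.6425 0.1789] [0.6427 0.1781]
cookie 331 [352. 198.] z [0.0213 0.0255 0.0297] xy [0.597 0.029] [0.677 0.119] [0.6374 0.0721] [0.6368 0.0721]
cookie 395 [339. 218.] z [0.0215 0.0253 0.0289] xy [ 0.606 -0.078] [0.688 0.009] [ 0.6475 -0.0357] [ 0.6467 -0.0348]
cookie 460 [319. 241.] z [0.0222 0.0255 0.029 ] xy [ 0.602 -0.196] [ 0.685 -0.115] [ 0.6455 -0.1556] [ 0.6448 -0.1544]
cookie 292 [322. 355.] z [0.0278 0.0308 0.0319] xy [ 0.812 -0.51 ] [ 0.85  -0.432] [ 0.8336 -0.4726] [ 0.8635 -0.4708]
```

View pics/crop0.png

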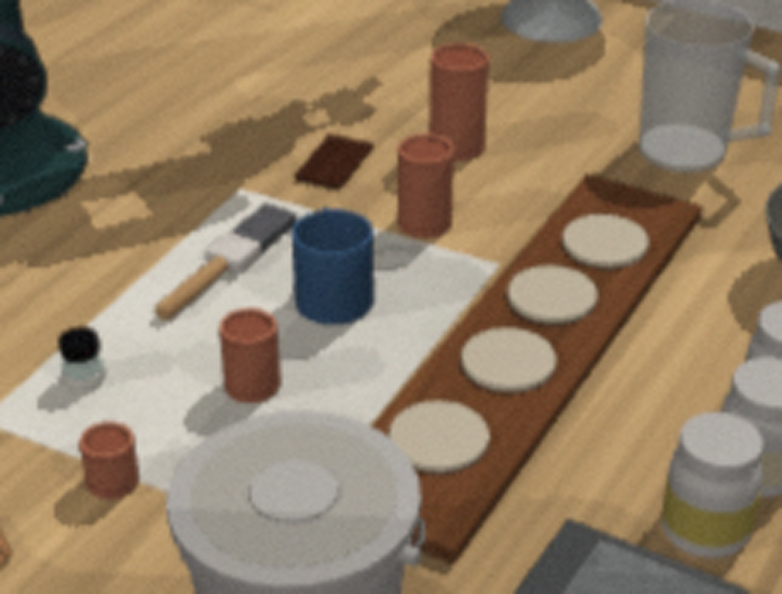

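View pics/wrist0.png

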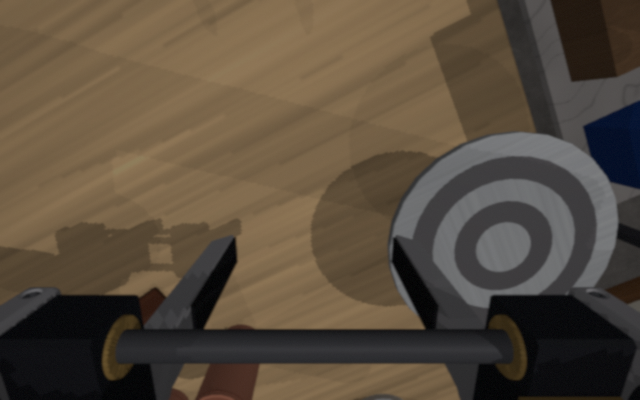

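The enlarged crop confirms where the four beakers, mug, cookies and bucket stand. The wrist view holds only the banding wheel and the edge of one beaker. The scene heights (50, 72 and 114 mm, cookie tops at 25.5 mm) match the text. I'll move over the workspace for a second view, turning the jaws to close along world x.

Request:
{"api": "carry_out", "payload": {"series": [[0, 0, 60, 0], [255, -342, 115, -63.5], [255, -342, 115, -63.5], [255, -342, 115, -63.5], [255, -342, 115, -63.5], [255, -342, 115, -63.5], [255, -342, 115, -63.5], [255, -342, 115, -63.5], [255, -342, 115, -63.5], [255, -342, 115, -63.5], [255, -342, 115, -63.5], [255, -342, 115, -63.5]], "jaw": 100, "squeeze": 12}}

```text
clock: 1.15
eef_pos: [0.5025, 0.1462, 0.3205]
ee_rot: [[0.005, 1.0, 0.001], [1.0, -0.005, -0.002], [-0.002, 0.001, -1.0]]
force: [-0.3, 0.5, 0.2]
grip_width: 0.0939
finger_force: 0.0
```

Request:
{"api": "carry_out", "payload": {"series": [[0, 0, 0, 0], [0, 0, 0, 0], [0, 0, 0, 0], [0, 0, 0, 0]]}}

```text
clock: 1.48
eef_pos: [0.4992, 0.1516, 0.3203]
ee_rot: [[-0.003, 1.0, -0.001], [1.0, 0.003, 0.0], [0.0, -0.001, -1.0]]
force: [-0.6, 0.3, 0.1]
grip_width: 0.0943
finger_force: 0.0
```

Run:
```python
from plant import *
from h import *
w=snapshot("wrist");cv2.imwrite("pics/w1.png",w["img"][:,:,::-1]);np.savez("w1.npz",**w)
o=get_obs();print(o["clock"],o["eef_pos"].round(4),o["ee_rot"][:,1].round(3),o["q"].round(2))
for k in("red","blue","cookie"):
    for a,c,P in blobs(w,k):
        z=P[:,2];h=np.percentile(z,95); t=P[z>h-.004,:2]
        print(k,a,c.round(),"z",np.percentile(z,[2,50,98]).round(4),"rim",len(t),circ(t))
s=dict(np.load("scene0.npz"))
P=cloud(s).reshape(-1,3)
m=(P[:,2]>.14)&(P[:,2]<.17)&(P[:,1]<-.15)&(P[:,0]>.5)&(P[:,0]<.8)&(P[:,1]>-.5)
print("bucket",P[m].min(0),P[m].max(0),circ(P[m,:2]))
for a,c,Q in blobs(s,"red"):
  if a>400:
    for y0,y1 in((.05,.22),(.22,.4)):
      q=Q[(Q[:,1]>y0)&(Q[:,1]<y1)];h=np.percentile(q[:,2],97);print(h,circ(q[q[:,2]>h-.004,:2]))
```

```text
1.5333 [0.4992 0.1517 0.3204] [ 1.     0.003 -0.   ] [0.19 0.03 1.2  0.   1.91 0.18]
red 2779 [238.  53.] z [0.0505 0.1121 0.1172] rim 908 (array([0.41257283, 0.29429567]), np.float64(0.025913674389898105), np.float64(0.005108482380280745))
red 1499 [283. 178.] z [0.0409 0.0899 0.0949] rim 457 (array([0.45766775, 0.14601726]), np.float64(0.024109482373334993), np.float64(0.003996174558018993))
red 60 [290. 327.] z [0.0103 0.0142 0.0203] rim 20 (array([ 0.45779615, -0.15944303]), np.float64(0.02599984555911052), np.float64(0.0005353893990351228))
red 199 [288. 367.] z [0.0659 0.068  0.435 ] rim 11 (array([ 2.31499548, -8.72508537]), np.float64(9.084008056700469), np.float64(0.00027277621166067365))
blue 2534 [281. 275.] z [0.0054 0.0532 0.0854] rim 329 (array([ 0.45151698, -0.01321951]), np.float64(0.03516408438006312), np.float64(0.0008749287743973738))
bucket [ 0.5634103  -0.47067013  0.14001162] [ 0.75408588 -0.2986413   0.16471231] (array([ 0.66248028, -0.38763353]), np.float64(0.062477247486358696), np.float64(0.01701163489423603))
0.09354514735572259 (array([0.46256464, 0.14068039]), np.float64(0.020780303203554118), np.float64(0.005115339462920649))
0.11492707436657797 (array([0.4159277 , 0.28910646]), np.float64(0.02194630048558743), np.float64(0.005513001163378676))
```

View pics/w1.png

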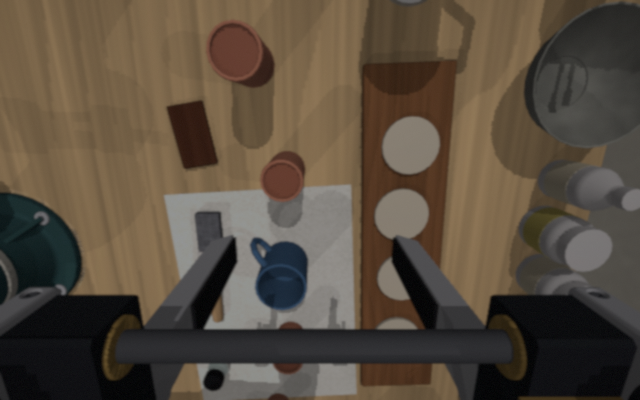

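The wrist view shows beaker D's rim at (235,51), C's at (283,180), the mug at (281,275) with its handle pointing up-left, and the cookies at (411,145), (402,214) and (400,277). I'll refine the centres from rim outlines and check their heights by triangulating the two views.

```bash
cat >> h.py <<'E'
def rim(P,h):
    t=P[abs(P[:,2]-h)<.005,:2].astype(np.float32); t=t[np.hypot(*(t-np.median(t,0)).T)<.05]; c,r=cv2.minEnclosingCircle((t*1000)); return np.array(c).round(1),round(r,1),len(t)
def onplane(s,uv,z):
    T=np.linalg.inv(s["world_to_cam"]);d=T[:3,:3]@np.linalg.inv(s["intrinsics"])@[*uv,1]; o=T[:3,3]; return o+d*(z-o[2])/d[2]
def triang(s1,uv1,s2,uv2):
    A=[s["intrinsics"]@s["world_to_cam"][:3] for s in(s1,s2)]
    X=cv2.triangulatePoints(A[0],A[1],np.array(uv1,float).reshape(2,1),np.array(uv2,float).reshape(2,1)); return (X[:3]/X[3]).ravel()
def cookies(s):
    hsv=cv2.cvtColor(s["img"],cv2.COLOR_RGB2HSV);P=cloud(s);out=[]
    m=(hsv[...,1]<90)&(hsv[...,2]>90)&(abs(P[...,2]-.026)<.008)&(P[...,0]>.57)&(P[...,0]<.72)
    n,l,st,c=cv2.connectedComponentsWithStats(cv2.morphologyEx(m.astype(np.uint8),cv2.MORPH_OPEN,np.ones((3,3))))
    for i in range(1,n):
        if st[i,4]>150:
            k,_=cv2.findContours((l==i).astype(np.uint8),0,cv2.CHAIN_APPROX_NONE); e=cv2.fitEllipse(k[0])
            p=onplane(s,e[0],.026); out.append((st[i,4],np.round(e[0],1),p[:2].round(4),np.round(np.array(e[1])/s["intrinsics"][0,0]*np.median(s["z_map"][l==i]),3),np.median(P[l==i][:,2]).round(4)))
    return out
E
python3 - <<'E'
from h import *
s=dict(np.load("scene0.npz"));w=dict(np.load("w1.npz"))
for x in(w,s):
    for c in cookies(x): print(*c)
for n,x in(("w",w),("s",s)):
    R=np.concatenate([b[2] for b in blobs(x,"red")])
    for y0,y1,h in((.05,.22,.092),(.22,.4,.114)):
        q=R[(R[:,1]>y0)&(R[:,1]<y1)];print(n,rim(q,h))
# triangulate rim centres: read pixels scene crop /3.4,/3.3
print("C",triang(s,(190+425/3.4,110+150/3.3),w,(283,180)),"D",triang(s,(190+459/3.4,110+57/3.3),w,(235,51)))
print("cookie far",triang(s,(190+605/3.4,110+241/3.3),w,(411,145)))
E
```

```text
2640 [410.5 144.6] [0.6394 0.185 ] [0.08  0.086] 0.0264
2144 [401.6 213.5] [0.6347 0.0795] [0.075 0.084] 0.0262
760 [390.8 281.8] [ 0.6262 -0.0391] [0.037 0.075] 0.026
328 [397.1 323.7] [ 0.6426 -0.1199] [0.018 0.07 ] 0.0258
311 [367.5 182.2] [0.6431 0.1762] [0.049 0.081] 0.0253
360 [352.  198.6] [0.6386 0.0692] [0.052 0.082] 0.0252
429 [339.2 218.3] [ 0.6489 -0.0382] [0.055 0.082] 0.0252
479 [319.1 241.6] [ 0.6475 -0.158 ] [0.058 0.079] 0.0254
w (array([457.4, 145.9]), 27.9, 1346)
w (array([412.3, 294.8]), 30.4, 2511)
s (array([463.1, 143.6]), 30.4, 97)
s (array([415.2, 289.2]), 33.4, 89)
C [0.45851733 0.14531374 0.08784207] D [0.41212926 0.29631614 0.1109663 ]
cookie far [0.64236396 0.18356269 0.0178813 ]
```

The two views disagree by a few mm, so I'll take a closer look from straight above beaker D, plus the side camera.

Request:
{"api": "carry_out", "payload": {"series": [[-87, 144, 0, 0], [-87, 144, 0, 0], [-87, 144, 0, 0], [-87, 144, 0, 0], [-87, 144, -130, 0], [-87, 144, -130, 0], [-87, 144, -130, 0], [-87, 144, -130, 0], [-87, 144, -130, 0], [-87, 144, -130, 0], [-87, 144, -130, 0], [-87, 144, -130, 0]]}}

```text
clock: 2.53
eef_pos: [0.4153, 0.2955, 0.195]
ee_rot: [[-0.0, 1.0, 0.007], [1.0, 0.0, 0.004], [0.004, 0.007, -1.0]]
force: [-0.5, -0.2, -0.6]
grip_width: 0.0941
finger_force: 0.0
```

```bash
cat > look.py <<'E'
import sys
from plant import *
from h import *
def look(tag,names=("wrist","side","scene")):
    o=get_obs();print(round(o["clock"],2),o["eef_pos"].round(4),o["ee_rot"][:,1].round(3))
    for n in names:
        w=snapshot(n);cv2.imwrite(f"pics/{n}{tag}.png",w["img"][:,:,::-1]);np.savez(f"{n}{tag}.npz",**w)
        print(n)
        for a,c,P in blobs(w,"red"):
            h=np.percentile(P[:,2],95);print(" red",a,c.round(),"h",h.round(4),*rim(P,h-.002))
        for a,c,P in blobs(w,"blue",200): print(" blue",rim(P,.081))
        for c in cookies(w): print(" cookie",*c)
look(sys.argv[1],sys.argv[2].split(","))
E
python3 look.py 2 wrist,side; cp pics/wrist2.png pics/w2.png
```

```text
2.53 [0.4153 0.2955 0.195 ] [1.    0.    0.007]
wrist
 red 4269 [308. 204.] h 0.1164 [411.2 296.5] 30.4 3718
 red 1633 [347. 307.] h 0.094 [455.6 160.6] 23.1 354
 blue (array([0., 0.]), 0.0, 0)
 cookie 431 [496.1  74.5] [0.6014 0.4128] [0.049 0.074] 0.0263
 cookie 3092 [497.9 273.2] [0.6387 0.1885] [0.066 0.087] 0.0262
side
 cookie 377 [319.8 167.7] [ 0.6332 -0.1531] [0.058 0.064] 0.0264
 cookie 768 [243.3 243.6] [0.6365 0.1866] [0.063 0.083] 0.0263
  return _methods._mean(a, axis=axis, dtype=dtype,
  ret = um.true_divide(
```

View pics/w2.png

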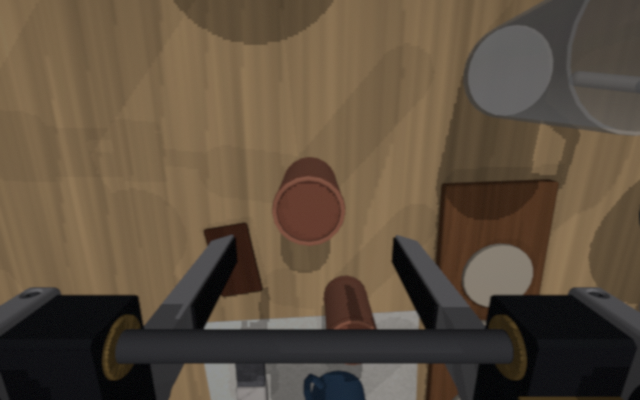

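View pics/side2.png

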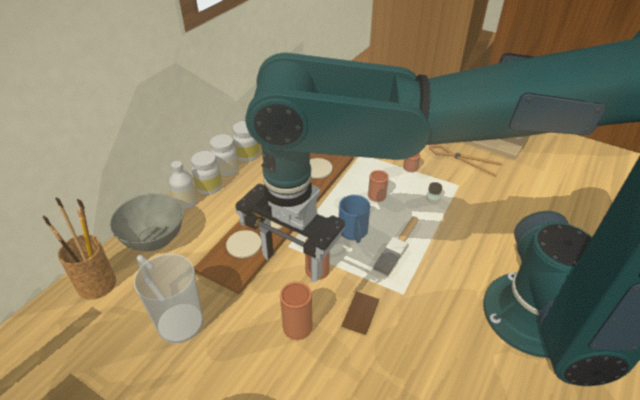

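In the wrist view D's rim centre is at (309,209), nearly centred between the fingers at (236 and 393,240). The side view shows D's rim at (297,292), and the gripper is clear of everything.

```bash
sed -i 's/hsv\[...,0\]<9)/hsv[...,0]<12)/' h.py
python3 - <<'E'
from h import *
s=dict(np.load("side2.npz"));w=dict(np.load("wrist2.npz"));w1=dict(np.load("w1.npz"))
print("D side plane",onplane(s,(297,292),.116),"wrist",onplane(w,(309,209.5),.116),"tri",triang(s,(297,292),w,(309,209.5)),"tri w1w2",triang(w1,(235,51),w,(309,209.5)))
print("cookie tri",triang(s,(243.3,243.6),w1,(410.5,144.6)), "A/B side", onplane(s,(378,177),.072))
for a,c,P in blobs(s,"red"): h=np.percentile(P[:,2],95);print(a,c.round(),h,rim(P,h-.002))
print("depth of D rim tilt", proj(w,[[.4112,.2965,.116]]))
E
```

```text
D side plane [0.40945998 0.29059038 0.116     ] wrist [0.41137945 0.29734131 0.116     ] tri [0.40899455 0.29419947 0.11894912] tri w1w2 [0.41121769 0.29584185 0.11135406]
cookie tri [0.63955905 0.18412731 0.02211703] A/B side [ 0.4538982  -0.15199072  0.072     ]
121 [411. 162.] 0.05089328839612872 (array([ 420.9, -311.2]), 20.4, 42)
437 [378. 184.] 0.07247736255338655 (array([ 454.3, -156.7]), 26.7, 192)
73 [308. 264.] 0.07659257033498627 (array([461.4, 172.3]), 6.1, 8)
69 [325. 266.] 0.06900148152026427 (array([430.7, 155. ]), 5.4, 9)
945 [295. 304.] 0.11641469384516472 (array([408.6, 296.8]), 31.2, 608)
depth of D rim tilt [[308.79066568 210.45452759]]
```

D is at about (0.411, 0.2955) with its rim at 116 mm, which agrees across views. I'll descend and grip.

Request:
{"api": "carry_out", "payload": {"series": [[-2, 2, -30, 0], [-2, 2, -60, 0], [-2, 2, -90, 0], [-2, 2, -110, 0], [-2, 2, -122, 0], [-2, 2, -130, 0], [-2, 2, -130, 0], [-2, 2, -130, 0], [-2, 2, -130, 0]]}}

```text
clock: 3.38
eef_pos: [0.4124, 0.2971, 0.0625]
ee_rot: [[-0.001, 1.0, 0.003], [1.0, 0.001, 0.002], [0.002, 0.003, -1.0]]
force: [0.0, -0.2, 0.4]
grip_width: 0.094
finger_force: 0.0
```

Request:
{"api": "carry_out", "payload": {"series": [[0, 0, 0, 0], [0, 0, 0, 0], [0, 0, 0, 0], [0, 0, 0, 0], [0, 0, 0, 0], [0, 0, 0, 0], [0, 0, 0, 0], [0, 0, 0, 0], [0, 0, 0, 0], [0, 0, 0, 0], [0, 0, 0, 0], [0, 0, 0, 0]], "jaw": 50, "squeeze": 15}}

```text
clock: 4.38
eef_pos: [0.411, 0.2965, 0.0606]
ee_rot: [[-0.001, 1.0, 0.0], [1.0, 0.001, 0.0], [0.0, 0.0, -1.0]]
force: [-0.7, 0.3, 2.0]
grip_width: 0.0603
finger_force: 15.0
```

Request:
{"api": "carry_out", "payload": {"series": [[0, 0, 3, 0], [0, 0, 8, 0], [0, 0, 16, 0], [0, 0, 26, 0], [0, 0, 38, 0], [0, 0, 50, 0], [0, 0, 60, 0], [0, 0, 65, 0], [0, 0, 65, 0], [0, 0, 65, 0]]}}

```text
clock: 5.22
eef_pos: [0.4112, 0.2965, 0.1259]
ee_rot: [[-0.001, 1.0, 0.001], [1.0, 0.001, 0.0], [0.0, 0.001, -1.0]]
force: [0.8, 1.3, -3.4]
grip_width: 0.0607
finger_force: 15.0
```

```bash
python3 look.py 3 wrist,side,scene 2>/dev/null; cp pics/wrist3.png pics/w3.png
```

```text
5.22 [0.4112 0.2965 0.1259] [1.    0.001 0.001]
wrist
 red 15553 [314. 268.] h 0.1818 [410.9 296.6] 31.6 10901
 red 2199 [365. 382.] h 0.0942 [456.  149.4] 26.7 1680
 cookie 944 [553.8  66.3] [0.6043 0.4125] [0.057 0.079] 0.026
 cookie 2252 [544.4 297.6] [0.6392 0.2002] [0.053 0.058] 0.0262
side
 red 157 [377. 194.] h 0.0444 [ 447.1 -144.3] 18.5 34
 red 102 [323. 241.] h 0.2568 [0. 0.] 0.0 0
 red 1026 [292. 292.] h 0.1809 [410.7 299. ] 31.6 409
 cookie 384 [236.4 245.7] [0.6463 0.2004] [0.044 0.068] 0.0263
 cookie 160 [182.  329.2] [0.5961 0.4359] [0.028 0.067] 0.0264
scene
 red 530 [324. 125.] h 0.1783 [415.  293.2] 35.5 115
 red 425 [314. 165.] h 0.0926 [459.4 143.1] 29.9 128
 red 397 [263. 216.] h 0.0711 [ 458.9 -161.5] 27.7 164
 red 282 [221. 248.] h 0.0502 [ 431.4 -321. ] 23.3 141
 blue (array([455.2, -20.3]), 39.2, 95)
 cookie 315 [367.6 182.4] [0.6438 0.1755] [0.051 0.08 ] 0.0249
 cookie 356 [352.1 198.5] [0.6388 0.0698] [0.051 0.083] 0.0253
 cookie 426 [339.1 218.4] [ 0.6488 -0.0386] [0.056 0.081] 0.0253
 cookie 476 [319.  241.6] [ 0.6472 -0.1582] [0.058 0.079] 0.0255
```

View pics/w3.png

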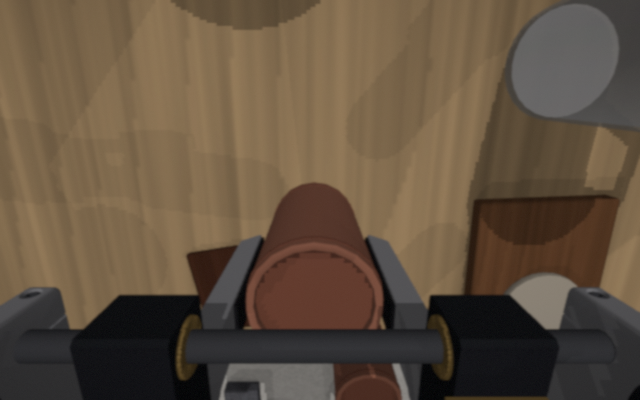

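D is held upright, its rim centred between the fingers at (315,300) and its position equal to the TCP's to within 1 mm. I'll carry it high to a spot with a close overhead view of the far cookies.

Request:
{"api": "carry_out", "payload": {"series": [[0, 0, 30, 0], [0, 0, 60, 0], [10, -20, 80, 0], [35, -55, 95, 0], [60, -90, 95, 0], [80, -125, 95, 0], [95, -160, 95, 0], [105, -190, 95, 0], [109, -206, 95, 0], [109, -211, 95, 0], [109, -211, 95, 0], [109, -211, 95, 0]]}}

```text
clock: 6.37
eef_pos: [0.5196, 0.0861, 0.22]
ee_rot: [[-0.001, 1.0, -0.001], [1.0, 0.001, 0.001], [0.001, -0.001, -1.0]]
force: [-0.1, 0.5, -3.5]
grip_width: 0.0605
finger_force: 15.0
```

Request:
{"api": "carry_out", "payload": {"series": [[0, 0, 0, 0], [0, 0, 0, 0], [0, 0, 0, 0], [0, 0, 0, 0]]}}

```text
clock: 6.7
eef_pos: [0.5199, 0.0863, 0.2206]
ee_rot: [[-0.002, 1.0, 0.0], [1.0, 0.002, 0.0], [0.0, 0.0, -1.0]]
force: [0.2, -0.3, -3.9]
grip_width: 0.0607
finger_force: 15.0
```

```bash
python3 look.py 4 wrist,side 2>/dev/null; cp pics/wrist4.png pics/w4.png
```

```text
6.7 [0.5199 0.0863 0.2206] [1.    0.002 0.   ]
wrist
 red 3090 [250. 133.] h 0.0948 [457.4 145.4] 28.0 2827
 red 15631 [314. 268.] h 0.2765 [519.7  86.8] 31.5 10906
 red 987 [264. 377.] h 0.0724 [ 457.3 -157.1] 25.4 961
 blue (array([422.9,   6.2]), 10.1, 25)
 cookie 4753 [422.7  94.5] [0.6394 0.1848] [0.081 0.089] 0.0264
 cookie 3782 [409.8 188.4] [0.6342 0.0783] [0.079 0.085] 0.0263
 cookie 1823 [420.9 264.7] [ 0.6571 -0.0223] [0.051 0.079] 0.0261
 cookie 164 [392.2 367.9] [ 0.6316 -0.1842] [0.012 0.034] 0.0259
side
 red 1107 [305. 176.] h 0.2743 [518.3  87.6] 30.9 328
 red 78 [412. 155.] h 0.0518 [ 427.5 -315.8] 21.5 72
 red 366 [378. 184.] h 0.0723 [ 454.5 -157.4] 26.3 174
 red 681 [317. 253.] h 0.0942 [455.1 147.9] 28.7 370
 cookie 286 [286.1 192.5] [ 0.6541 -0.0169] [0.045 0.058] 0.0263
 cookie 656 [271.5 217.6] [0.6312 0.08  ] [0.06  0.082] 0.0264
 cookie 770 [243.4 243.6] [0.6361 0.1864] [0.063 0.083] 0.0264
```

View pics/w4.png

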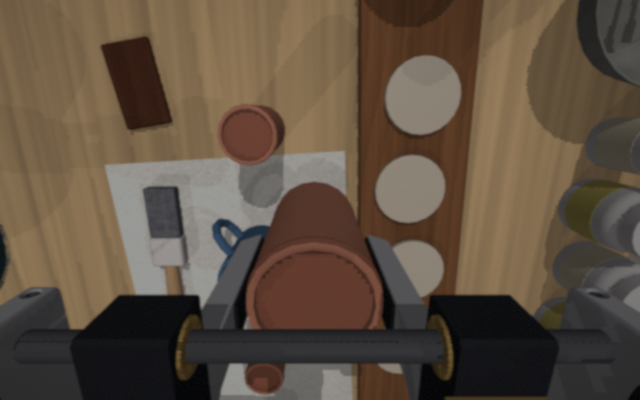

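The wrist view shows the far cookie at (423,94), the next at (410,188), beaker C's rim at (249,134), and D held upright. The wrist and side views put the far cookie at (0.639, 0.185). Next I'll place D.

Request:
{"api": "carry_out", "payload": {"series": [[30, 25, 0, 0], [60, 50, 0, 0], [90, 76, 0, 0], [110, 93, 0, 0], [119, 100, 0, 0], [119, 100, -20, 0], [119, 100, -50, 0], [119, 100, -80, 0], [119, 100, -105, 0], [119, 100, -120, 0], [119, 100, -125, 0], [119, 100, -125, 0]]}}

```text
clock: 7.8
eef_pos: [0.6378, 0.1853, 0.093]
ee_rot: [[-0.001, 1.0, -0.004], [1.0, 0.001, -0.001], [-0.001, -0.004, -1.0]]
force: [0.1, 0.4, -3.6]
grip_width: 0.0605
finger_force: 15.0
```

Request:
{"api": "carry_out", "payload": {"series": [[0, 0, 0, 0], [0, 0, -1, 0], [0, 0, -2, 0], [0, 0, -3, 0], [0, 0, -4, 0], [0, 0, -5, 0], [0, 0, -6, 0], [0, 0, -7, 0], [0, 0, -7, 0], [0, 0, -7, 0]]}}

```text
clock: 8.63
eef_pos: [0.639, 0.1854, 0.0883]
ee_rot: [[-0.001, 1.0, -0.0], [1.0, 0.001, -0.0], [-0.0, -0.0, -1.0]]
force: [-0.4, 0.3, -3.0]
grip_width: 0.0602
finger_force: 15.0
```

Force still shows the load (about -3 N), so contact has not been made. I'll go down in half-millimetre steps.

Request:
{"api": "carry_out", "payload": {"series": [[0, 0, -0.5, 0], [0, 0, -1, 0], [0, 0, -1, 0], [0, 0, -1, 0]]}}

```text
clock: 8.97
eef_pos: [0.639, 0.1854, 0.0874]
ee_rot: [[-0.001, 1.0, -0.0], [1.0, 0.001, -0.0], [-0.0, -0.0, -1.0]]
force: [0.4, 0.4, -4.3]
grip_width: 0.0602
finger_force: 15.0
```

Request:
{"api": "carry_out", "payload": {"series": [[0, 0, -0.5, 0], [0, 0, -1, 0], [0, 0, -1, 0], [0, 0, -1, 0]]}}

```text
clock: 9.3
eef_pos: [0.6392, 0.1854, 0.0871]
ee_rot: [[-0.001, 1.0, 0.001], [1.0, 0.001, 0.0], [0.0, 0.001, -1.0]]
force: [-0.8, -0.1, -1.2]
grip_width: 0.0602
finger_force: 15.0
```

Contact made. I'll release and rise straight up.

Request:
{"api": "carry_out", "payload": {"series": [[0, 0, -0.5, 0], [0, 0, -0.5, 0], [0, 0, -0.5, 0]]}}

```text
clock: 9.55
eef_pos: [0.6392, 0.1854, 0.0871]
ee_rot: [[-0.001, 1.0, 0.001], [1.0, 0.001, 0.0], [0.0, 0.001, -1.0]]
force: [-2.3, -1.4, 4.0]
grip_width: 0.0603
finger_force: 15.0
```

Request:
{"api": "carry_out", "payload": {"series": [[0, 0, 0, 0], [0, 0, 0, 0], [0, 0, 0, 0], [0, 0, 0, 0], [0, 0, 0, 0], [0, 0, 0, 0], [0, 0, 0, 0], [0, 0, 0, 0]], "jaw": 100}}

```text
clock: 10.22
eef_pos: [0.6391, 0.1854, 0.0859]
ee_rot: [[-0.001, 1.0, 0.0], [1.0, 0.001, -0.0], [-0.0, 0.0, -1.0]]
force: [0.3, 0.2, -0.2]
grip_width: 0.0943
finger_force: 0.0
```

Request:
{"api": "carry_out", "payload": {"series": [[0, 0, 10, 0], [0, 0, 30, 0], [0, 0, 60, 0], [0, 0, 95, 0], [-50, 0, 95, 0], [-90, -5, 95, 0], [-130, -20, 95, 0], [-165, -35, 95, 0], [-182, -39, 95, 0], [-182, -39, 95, 0], [-182, -39, 95, 0], [-182, -39, 95, 0]]}}

```text
clock: 11.22
eef_pos: [0.4581, 0.1467, 0.182]
ee_rot: [[-0.001, 1.0, 0.002], [1.0, 0.001, 0.001], [0.001, 0.002, -1.0]]
force: [-0.0, 0.5, -0.5]
grip_width: 0.0942
finger_force: 0.0
```

```bash
python3 look.py 5 wrist,side,scene 2>/dev/null
```

```text
11.22 [0.4581 0.1467 0.182 ] [1.    0.001 0.002]
wrist
 red 11030 [542. 169.] h 0.1425 [638.6 183. ] 31.5 6379
 red 3645 [312. 202.] h 0.0946 [456.5 146. ] 28.0 3052
 red 355 [313. 394.] h 0.0282 [ 457.2 -140.8] 17.3 124
 blue (array([451. ,  12.1]), 27.0, 365)
 blue (array([450.8, -28.4]), 32.6, 469)
 cookie 1432 [489.2 154.3] [0.6408 0.1843] [0.074 0.082] 0.0263
 cookie 3835 [469.3 248.4] [0.6345 0.0778] [0.072 0.085] 0.0262
 cookie 295 [478.9 308.3] [ 6.565e-01 -3.000e-04] [0.018 0.034] 0.0259
 cookie 488 [443.9 391.6] [ 0.6286 -0.1258] [0.024 0.048] 0.0257
side
 red 74 [412. 154.] h 0.0506 [ 427.2 -317.1] 22.4 70
 red 354 [378. 184.] h 0.0725 [ 455.3 -156.6] 25.8 162
 red 957 [240. 223.] h 0.1413 [636.2 184.7] 30.8 397
 red 704 [317. 253.] h 0.0943 [454.9 145.7] 28.6 364
 cookie 184 [283.  192.5] [ 0.6609 -0.0127] [0.03  0.054] 0.0263
 cookie 160 [302.2 191.2] [ 0.6207 -0.0441] [0.027 0.051] 0.0265
 cookie 650 [271.7 217.5] [0.631  0.0796] [0.059 0.083] 0.0264
 cookie 279 [243.4 243.5] [0.6365 0.186 ] [0.058 0.077] 0.0259
scene
 red 746 [369. 167.] h 0.1396 [641.5 178.1] 33.9 182
 red 427 [314. 165.] h 0.093 [460.2 142.5] 31.0 129
 red 382 [263. 216.] h 0.0711 [ 459.7 -160.1] 26.3 154
 red 283 [221. 248.] h 0.0502 [ 430.3 -321.5] 23.1 142
 blue (array([453.8, -19.6]), 37.0, 75)
 cookie 351 [352.1 198.5] [0.6389 0.0697] [0.049 0.084] 0.0253
 cookie 415 [339.  218.3] [ 0.6483 -0.0382] [0.055 0.08 ] 0.0254
 cookie 479 [319.1 241.6] [ 0.6474 -0.158 ] [0.058 0.079] 0.0255
```

D stands centred on its cookie (638.6, 184; top at 142 mm). Next is C at (0.457, 0.146).

Request:
{"api": "carry_out", "payload": {"series": [[0, 0, -30, 0], [0, 0, -60, 0], [0, 0, -90, 0], [0, 0, -115, 0], [0, 0, -127, 0], [0, 0, -135, 0], [0, 0, -135, 0], [0, 0, -135, 0], [0, 0, -135, 0]]}}

```text
clock: 12.12
eef_pos: [0.4584, 0.1467, 0.0473]
ee_rot: [[-0.001, 1.0, 0.002], [1.0, 0.001, 0.0], [0.0, 0.002, -1.0]]
force: [-0.3, 0.6, 0.2]
grip_width: 0.0937
finger_force: 0.0
```

Request:
{"api": "carry_out", "payload": {"series": [[0, 0, 0, 0], [0, 0, 0, 0], [0, 0, 0, 0], [0, 0, 0, 0], [0, 0, 0, 0], [0, 0, 0, 0], [0, 0, 0, 0], [0, 0, 0, 0], [0, 0, 0, 0], [0, 0, 0, 0], [0, 0, 0, 0], [0, 0, 0, 0]], "jaw": 40, "squeeze": 15}}

```text
clock: 13.12
eef_pos: [0.457, 0.1464, 0.0461]
ee_rot: [[-0.001, 1.0, -0.0], [1.0, 0.001, 0.0], [0.0, -0.0, -1.0]]
force: [-1.5, -0.5, 1.8]
grip_width: 0.0548
finger_force: 14.9
```

Request:
{"api": "carry_out", "payload": {"series": [[0, 0, 3, 0], [0, 0, 8, 0], [0, 0, 16, 0], [0, 0, 30, 0], [0, 0, 50, 0], [0, 0, 75, 0], [0, 0, 100, 0], [0, 0, 110, 0], [0, 0, 110, 0], [0, 0, 110, 0]]}}

```text
clock: 13.95
eef_pos: [0.4571, 0.1464, 0.156]
ee_rot: [[-0.001, 1.0, 0.001], [1.0, 0.001, 0.0], [0.0, 0.001, -1.0]]
force: [0.5, -0.4, -3.9]
grip_width: 0.0548
finger_force: 14.9
```

```bash
python3 look.py 6 wrist 2>/dev/null
```

```text
13.95 [0.4571 0.1464 0.156 ] [1.    0.001 0.001]
wrist
 red 13436 [564. 175.] h 0.1422 [637.7 182.5] 31.4 7162
 red 12828 [314. 269.] h 0.2044 [456.8 146.8] 28.6 9305
 blue (array([450.3, -15.4]), 36.3, 666)
 cookie 1811 [504.3 157.3] [0.6402 0.1847] [0.074 0.083] 0.0263
 cookie 4466 [481.6 258.3] [0.6339 0.078 ] [0.072 0.086] 0.0262
```

Request:
{"api": "carry_out", "payload": {"series": [[10, -30, 10, 0], [35, -60, 10, 0], [70, -68, 10, 0], [105, -68, 10, 0], [140, -68, 10, 0], [165, -68, 5, 0], [177, -68, -10, 0], [177, -68, -35, 0], [177, -68, -58, 0], [177, -68, -72, 0], [177, -68, -78, 0], [177, -68, -78, 0]]}}

```text
clock: 15.0
eef_pos: [0.6317, 0.0784, 0.0743]
ee_rot: [[-0.001, 1.0, -0.007], [1.0, 0.001, -0.0], [-0.0, -0.007, -1.0]]
force: [0.5, 0.3, -1.6]
grip_width: 0.0548
finger_force: 14.9
```

Request:
{"api": "carry_out", "payload": {"series": [[0, 0, -1, 0], [0, 0, -2, 0], [0, 0, -3, 0], [0, 0, -4, 0], [0, 0, -5, 0], [0, 0, -5.5, 0], [0, 0, -5.5, 0], [0, 0, -5.5, 0], [0, 0, -5.5, 0]]}}

```text
clock: 15.75
eef_pos: [0.6341, 0.0784, 0.0726]
ee_rot: [[-0.001, 1.0, 0.0], [1.0, 0.001, -0.0], [-0.0, 0.0, -1.0]]
force: [-0.1, 0.2, -0.4]
grip_width: 0.055
finger_force: 14.9
```

Request:
{"api": "carry_out", "payload": {"series": [[0, 0, -0.5, 0], [0, 0, -0.5, 0], [0, 0, -0.5, 0]]}}

```text
clock: 16.0
eef_pos: [0.6341, 0.0784, 0.0721]
ee_rot: [[-0.001, 1.0, 0.0], [1.0, 0.001, -0.0], [-0.0, 0.0, -1.0]]
force: [0.7, -0.8, -2.1]
grip_width: 0.055
finger_force: 14.9
```

Request:
{"api": "carry_out", "payload": {"series": [[0, 0, 0, 0], [0, 0, 0, 0], [0, 0, 0, 0], [0, 0, 0, 0], [0, 0, 0, 0], [0, 0, 0, 0], [0, 0, 0, 0], [0, 0, 0, 0]], "jaw": 100}}

```text
clock: 16.67
eef_pos: [0.6341, 0.0784, 0.072]
ee_rot: [[-0.001, 1.0, 0.0], [1.0, 0.001, -0.0], [-0.0, 0.0, -1.0]]
force: [-0.1, -1.3, -0.3]
grip_width: 0.0943
finger_force: 0.0
```

Request:
{"api": "carry_out", "payload": {"series": [[0, 0, 10, 0], [0, 0, 30, 0], [0, 0, 60, 0], [0, 0, 95, 0], [-20, -30, 108, 0], [-42, -60, 108, 0], [-70, -92, 108, 0], [-95, -124, 108, 0], [-120, -157, 108, 0], [-145, -190, 108, 0], [-165, -220, 108, 0], [-177, -235, 108, 0]]}}

```text
clock: 17.67
eef_pos: [0.4551, -0.1594, 0.1813]
ee_rot: [[0.002, 1.0, 0.001], [1.0, -0.002, -0.002], [-0.002, 0.001, -1.0]]
force: [0.7, -0.7, -0.7]
grip_width: 0.0939
finger_force: 0.0
```

Request:
{"api": "carry_out", "payload": {"series": [[0, 0, 0, 0], [0, 0, 0, 0], [0, 0, 0, 0]]}}

```text
clock: 17.92
eef_pos: [0.4577, -0.1561, 0.1806]
ee_rot: [[-0.001, 1.0, 0.001], [1.0, 0.001, 0.0], [0.0, 0.001, -1.0]]
force: [-0.2, 0.2, -0.1]
grip_width: 0.094
finger_force: 0.0
```

```bash
python3 look.py 7 wrist,side,scene 2>/dev/null
```

```text
17.92 [ 0.4577 -0.1561  0.1806] [1.    0.001 0.001]
wrist
 red 2477 [313. 198.] h 0.0727 [ 456.8 -157.9] 24.9 2115
 red 1016 [290. 315.] h 0.0506 [ 429.1 -311.3] 20.8 438
 blue (array([450.3, -16.3]), 37.2, 940)
 cookie 4945 [510.1  68.2] [ 0.647  -0.0352] [0.069 0.094] 0.0266
 cookie 4624 [487.5 185.1] [ 0.6425 -0.1509] [0.075 0.087] 0.0264
side
 red 150 [411. 159.] h 0.0504 [ 427.4 -317. ] 22.6 85
 red 397 [377. 184.] h 0.0722 [ 456.2 -155.7] 26.4 187
 red 560 [270. 200.] h 0.1196 [632.4  79.5] 28.6 253
 red 965 [240. 223.] h 0.1414 [637.5 184.4] 31.9 396
 cookie 478 [317.1 167.7] [ 0.6396 -0.1488] [0.054 0.082] 0.0264
 cookie 518 [293.5 191.7] [ 0.6392 -0.03  ] [0.059 0.075] 0.0262
 cookie 281 [271.8 217.5] [0.6309 0.0792] [0.057 0.075] 0.026
 cookie 270 [243.3 243.3] [0.6372 0.1857] [0.06  0.076] 0.0261
 cookie 156 [180.5 328.6] [0.5996 0.4365] [0.032 0.07 ] 0.0261
scene
 red 1238 [362. 175.] h 0.1385 [640.8 179.2] 32.4 172
 red 386 [263. 216.] h 0.0713 [ 456.6 -161. ] 27.2 148
 red 280 [221. 248.] h 0.0497 [ 432.5 -322.8] 22.9 148
 blue (array([457.2, -23.3]), 35.3, 64)
 cookie 169 [351.8 198.7] [0.6383 0.0685] [0.049 0.076] 0.025
 cookie 409 [339.2 218.3] [ 0.649  -0.0382] [0.055 0.079] 0.0255
 cookie 471 [319.2 241.6] [ 0.6476 -0.1577] [0.057 0.079] 0.0255
```

View pics/wrist7.png

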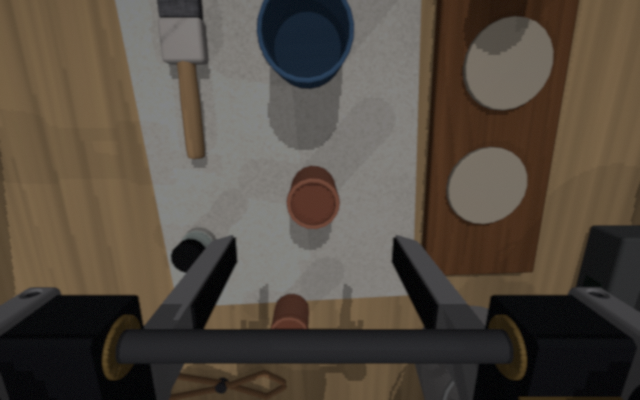

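The wrist view shows beaker B's rim at (313,203), the mug at (306,35), and the last two empty cookies at (509,63) and (488,185). D and C stand on their cookies (side view tops at 141 and 120 mm). B is directly below.

Request:
{"api": "carry_out", "payload": {"series": [[0, 0, -30, 0], [0, 0, -60, 0], [0, 0, -90, 0], [0, 0, -120, 0], [0, 0, -138, 0], [0, 0, -146, 0], [0, 0, -150, 0], [0, 0, -150, 0], [0, 0, -150, 0], [0, 0, -150, 0]]}}

```text
clock: 18.9
eef_pos: [0.4585, -0.1571, 0.0318]
ee_rot: [[-0.001, 1.0, 0.003], [1.0, 0.001, -0.001], [-0.001, 0.003, -1.0]]
force: [0.0, 0.4, 0.1]
grip_width: 0.0943
finger_force: 0.0
```

Request:
{"api": "carry_out", "payload": {"series": [[0, 0, 0, 0], [0, 0, 0, 0], [0, 0, 0, 0], [0, 0, 0, 0], [0, 0, 0, 0], [0, 0, 0, 0], [0, 0, 0, 0], [0, 0, 0, 0], [0, 0, 0, 0], [0, 0, 0, 0], [0, 0, 0, 0], [0, 0, 0, 0]], "jaw": 35, "squeeze": 13}}

```text
clock: 19.9
eef_pos: [0.4569, -0.1566, 0.03]
ee_rot: [[-0.001, 1.0, -0.0], [1.0, 0.001, 0.0], [0.0, -0.0, -1.0]]
force: [-1.4, 0.4, -0.5]
grip_width: 0.0492
finger_force: 12.9
```

Request:
{"api": "carry_out", "payload": {"series": [[0, 0, 3, 0], [0, 0, 8, 0], [0, 0, 16, 0], [0, 0, 30, 0], [0, 0, 50, 0], [0, 0, 75, 0], [0, 0, 100, 0], [0, 0, 110, 0], [0, 0, 110, 0], [0, 0, 110, 0]]}}

```text
clock: 20.73
eef_pos: [0.4572, -0.1567, 0.1401]
ee_rot: [[-0.001, 1.0, 0.001], [1.0, 0.001, -0.0], [-0.0, 0.001, -1.0]]
force: [-0.1, 0.5, -1.7]
grip_width: 0.0492
finger_force: 12.9
```

```bash
python3 look.py 8 wrist,side 2>/dev/null
```

```text
20.73 [ 0.4572 -0.1567  0.1401] [1.    0.001 0.001]
wrist
 red 10218 [314. 272.] h 0.1827 [ 456.8 -157.3] 25.8 7561
 red 378 [287. 368.] h 0.0511 [ 429.  -324.4] 20.0 361
 blue (array([450.4, -16.9]), 36.7, 1057)
 cookie 6551 [539.4  61.5] [ 0.6472 -0.0353] [0.069 0.096] 0.0265
 cookie 5913 [510.5 193.9] [ 0.6425 -0.1507] [0.075 0.088] 0.0264
side
 red 495 [380. 153.] h 0.1809 [ 456.1 -155.4] 26.4 191
 red 80 [411. 156.] h 0.0529 [ 429.5 -313.5] 22.2 46
 red 578 [270. 201.] h 0.1195 [632.3  79.6] 29.5 250
 red 947 [240. 224.] h 0.1411 [637.8 185.1] 32.0 390
 cookie 483 [317.3 167.7] [ 0.6391 -0.1492] [0.055 0.082] 0.0264
 cookie 512 [293.5 191.6] [ 0.6393 -0.0303] [0.058 0.075] 0.0264
 cookie 284 [271.7 217.9] [0.6301 0.0806] [0.055 0.076] 0.026
 cookie 277 [243.4 243.2] [0.6372 0.1853] [0.06  0.077] 0.0262
```

Request:
{"api": "carry_out", "payload": {"series": [[10, 5, 20, 0], [35, 17, 40, 0], [65, 31, 40, 0], [85, 41, 40, 0], [93, 45, 40, 0], [93, 47, 40, 0], [93, 47, 40, 0], [93, 47, 40, 0], [93, 47, 40, 0]]}}

```text
clock: 21.58
eef_pos: [0.5489, -0.1101, 0.1796]
ee_rot: [[0.0, 1.0, -0.001], [1.0, -0.0, -0.0], [-0.0, -0.001, -1.0]]
force: [0.4, -0.1, -1.1]
grip_width: 0.0494
finger_force: 12.9
```

```bash
python3 look.py 9 wrist,side 2>/dev/null
```

```text
21.58 [ 0.5489 -0.1101  0.1796] [ 1.    -0.    -0.001]
wrist
 red 941 [409.   8.] h 0.0867 [632.8  51.7] 11.8 115
 red 10236 [315. 271.] h 0.2221 [ 548.7 -110.8] 25.8 7589
 blue (array([447.5, -10.3]), 44.0, 1656)
 cookie 1518 [408.5   5.3] [0.635  0.0637] [0.054 0.074] 0.0266
 cookie 5642 [411.1 112.4] [ 0.6453 -0.0307] [0.08  0.088] 0.0264
 cookie 4045 [400.8 224.2] [ 0.6439 -0.149 ] [0.076 0.081] 0.0262
side
 red 394 [339. 136.] h 0.2221 [ 549.4 -110.3] 27.7 177
 red 161 [411. 159.] h 0.0512 [ 426.4 -315.3] 22.1 95
 red 600 [270. 201.] h 0.1194 [629.4  78.7] 29.0 255
 red 962 [240. 223.] h 0.1416 [637.4 184.8] 31.9 389
 cookie 483 [317.3 167.7] [ 0.639  -0.1492] [0.055 0.083] 0.0265
 cookie 505 [293.4 191.7] [ 0.6393 -0.0298] [0.058 0.074] 0.0264
 cookie 284 [271.8 217.6] [0.6308 0.0795] [0.056 0.076] 0.0257
 cookie 277 [243.3 243. ] [0.6376 0.1851] [0.061 0.076] 0.0262
 cookie 169 [179.5 326.1] [0.6054 0.4332] [0.042 0.077] 0.0261
```

View pics/wrist9.png

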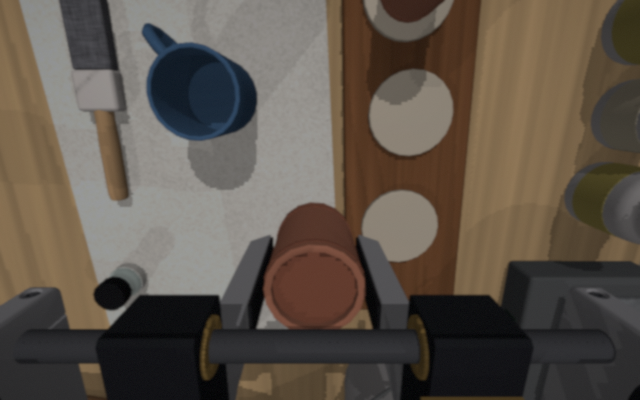

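The wrist view shows the third cookie at (411,112), the last at (401,224), and B held upright. The third cookie is at (0.645, -0.031).

Request:
{"api": "carry_out", "payload": {"series": [[25, 21, 0, 0], [50, 42, 0, 0], [75, 62, 0, 0], [90, 75, 0, 0], [95, 79, -10, 0], [95, 79, -35, 0], [95, 79, -65, 0], [95, 79, -92, 0], [95, 79, -110, 0], [95, 79, -119, 0], [95, 79, -119, 0], [95, 79, -119, 0]]}}

```text
clock: 22.68
eef_pos: [0.645, -0.0313, 0.0615]
ee_rot: [[0.0, 1.0, 0.001], [1.0, -0.0, -0.0], [-0.0, 0.001, -1.0]]
force: [0.6, -0.3, -0.3]
grip_width: 0.0494
finger_force: 12.9
```

Request:
{"api": "carry_out", "payload": {"series": [[0, 0, -1, 0], [0, 0, -2, 0], [0, 0, -3, 0], [0, 0, -4, 0], [0, 0, -5, 0], [0, 0, -5.5, 0], [0, 0, -5.5, 0], [0, 0, -5.5, 0], [0, 0, -5.5, 0]]}}

```text
clock: 23.43
eef_pos: [0.6452, -0.0306, 0.0559]
ee_rot: [[-0.001, 1.0, 0.0], [1.0, 0.001, -0.0], [-0.0, 0.0, -1.0]]
force: [-0.2, 0.6, 1.5]
grip_width: 0.0493
finger_force: 12.9
```

Request:
{"api": "carry_out", "payload": {"series": [[0, 0, 0, 0], [0, 0, 0, 0], [0, 0, 0, 0], [0, 0, 0, 0], [0, 0, 0, 0], [0, 0, 0, 0], [0, 0, 0, 0], [0, 0, 0, 0]], "jaw": 100}}

```text
clock: 24.1
eef_pos: [0.6451, -0.0306, 0.0555]
ee_rot: [[-0.001, 1.0, 0.0], [1.0, 0.001, 0.0], [0.0, 0.0, -1.0]]
force: [0.2, 1.5, 0.8]
grip_width: 0.0939
finger_force: 0.0
```

Request:
{"api": "carry_out", "payload": {"series": [[0, 0, 10, 0], [0, 0, 30, 0], [0, 0, 60, 0], [0, 0, 95, 0], [-30, -10, 115, 0], [-60, -30, 125, 0], [-90, -58, 125, 0], [-120, -86, 125, 0], [-145, -118, 125, 0], [-170, -150, 125, 0], [-190, -182, 125, 0], [-200, -215, 125, 0]]}}

```text
clock: 25.1
eef_pos: [0.443, -0.2467, 0.1822]
ee_rot: [[-0.0, 1.0, 0.001], [1.0, 0.0, -0.001], [-0.001, 0.001, -1.0]]
force: [1.1, -0.2, 0.3]
grip_width: 0.0942
finger_force: 0.0
```

Request:
{"api": "carry_out", "payload": {"series": [[-10, -35, 0, 0], [-15, -60, 0, 0], [-16, -71, 0, 0], [-16, -71, 0, 0], [-16, -71, 0, 0], [-16, -71, 0, 0], [-16, -71, 0, 0]]}}

```text
clock: 25.68
eef_pos: [0.4297, -0.3151, 0.1807]
ee_rot: [[-0.003, 1.0, 0.0], [1.0, 0.003, 0.0], [0.0, 0.0, -1.0]]
force: [-0.1, -0.7, -0.0]
grip_width: 0.0941
finger_force: 0.0
```

```bash
python3 look.py 10 wrist,side,scene 2>/dev/null
```

```text
25.68 [ 0.4297 -0.3151  0.1807] [1.    0.003 0.   ]
wrist
 red 1643 [313. 195.] h 0.0508 [ 429.2 -318. ] 22.1 1452
 cookie 5130 [542.1  29.6] [ 0.6427 -0.1601] [0.066 0.089] 0.0266
side
 red 109 [411. 157.] h 0.0514 [ 426.3 -317.2] 23.1 81
 red 408 [292. 180.] h 0.0981 [643.7 -30.2] 27.0 164
 red 650 [270. 201.] h 0.1201 [630.2  78.9] 28.3 266
 red 958 [240. 224.] h 0.1414 [636.4 184.6] 31.3 372
 cookie 480 [317.  167.7] [ 0.64   -0.1489] [0.055 0.082] 0.0264
 cookie 244 [294.1 193. ] [ 0.6348 -0.0266] [0.048 0.07 ] 0.0262
 cookie 277 [271.7 217.4] [0.6311 0.0791] [0.057 0.075] 0.0261
 cookie 277 [243.4 243.4] [0.6367 0.1858] [0.058 0.077] 0.0258
scene
 red 1655 [356. 184.] h 0.1379 [639.9 180.3] 35.0 170
 red 281 [221. 248.] h 0.0497 [ 431.7 -320.3] 22.8 145
 blue (array([453.2, -21.3]), 37.6, 79)
 cookie 208 [339.2 218.6] [ 0.6495 -0.0391] [0.053 0.073] 0.025
 cookie 480 [319.1 241.4] [ 0.6472 -0.1574] [0.058 0.079] 0.0255
```

View pics/wrist10.png

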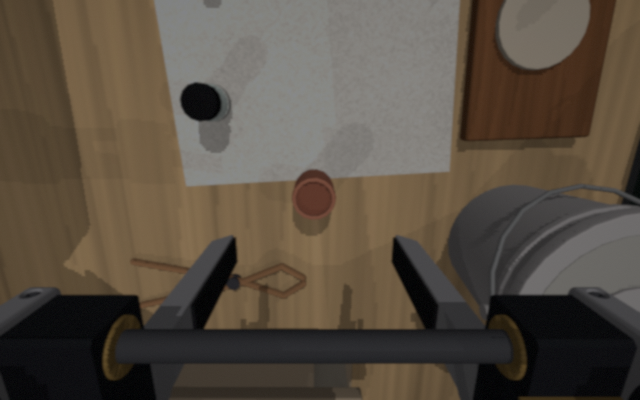

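A's rim is at (314,195), directly below at (0.429, -0.318). The bucket is at the right, 45 mm clear of the gripper body, and the tongs are clear.

Request:
{"api": "carry_out", "payload": {"series": [[0, -1, -30, 0], [0, -1, -60, 0], [0, -1, -90, 0], [0, -1, -120, 0], [0, -1, -145, 0], [0, -1, -158, 0], [0, -1, -163, 0], [0, -1, -166, 0], [0, -1, -166, 0], [0, -1, -166, 0], [0, -1, -166, 0]]}}

```text
clock: 26.75
eef_pos: [0.4301, -0.3184, 0.0162]
ee_rot: [[-0.001, 1.0, 0.002], [1.0, 0.001, -0.002], [-0.002, 0.002, -1.0]]
force: [0.6, 0.2, -0.1]
grip_width: 0.0938
finger_force: 0.0
```

Request:
{"api": "carry_out", "payload": {"series": [[0, 0, 0, 0], [0, 0, 0, 0], [0, 0, 0, 0], [0, 0, 0, 0], [0, 0, 0, 0], [0, 0, 0, 0], [0, 0, 0, 0], [0, 0, 0, 0], [0, 0, 0, 0], [0, 0, 0, 0], [0, 0, 0, 0], [0, 0, 0, 0]], "jaw": 28, "squeeze": 12}}

```text
clock: 27.75
eef_pos: [0.4291, -0.3176, 0.0144]
ee_rot: [[-0.001, 1.0, 0.0], [1.0, 0.001, 0.0], [0.0, 0.0, -1.0]]
force: [0.3, -0.6, 0.2]
grip_width: 0.0435
finger_force: 12.0
```

Request:
{"api": "carry_out", "payload": {"series": [[0, 0, 3, 0], [0, 0, 8, 0], [0, 0, 16, 0], [0, 0, 30, 0], [0, 0, 50, 0], [0, 0, 75, 0], [0, 0, 100, 0], [0, 0, 120, 0], [0, 0, 126, 0], [0, 0, 126, 0], [0, 0, 126, 0]]}}

```text
clock: 28.67
eef_pos: [0.4289, -0.3175, 0.1402]
ee_rot: [[-0.001, 1.0, -0.0], [1.0, 0.001, 0.0], [0.0, -0.0, -1.0]]
force: [-0.3, -0.6, -0.6]
grip_width: 0.0437
finger_force: 12.0
```

```bash
python3 look.py 11 wrist 2>/dev/null
```

```text
28.67 [ 0.4289 -0.3175  0.1402] [ 1.     0.001 -0.   ]
wrist
 red 7289 [314. 268.] h 0.1763 [ 428.5 -317.5] 23.0 5670
 cookie 4787 [575.1  24.7] [ 0.6425 -0.1681] [0.05  0.089] 0.0266
```

Request:
{"api": "carry_out", "payload": {"series": [[0, 25, 10, 0], [0, 60, 10, 0], [0, 98, 10, 0], [5, 130, 10, 0], [20, 155, 10, 0], [50, 168, 10, 0], [85, 168, 10, 0], [120, 168, 10, 0], [155, 168, 10, 0], [185, 168, 10, 0], [205, 168, 10, 0], [214, 168, 0, 0]]}}

```text
clock: 29.72
eef_pos: [0.6454, -0.1493, 0.1391]
ee_rot: [[-0.002, 1.0, 0.0], [1.0, 0.002, 0.0], [0.0, 0.0, -1.0]]
force: [0.4, -0.3, -0.5]
grip_width: 0.0435
finger_force: 12.0
```

Request:
{"api": "carry_out", "payload": {"series": [[0, 0, 0, 0], [0, 0, -20, 0], [0, 0, -45, 0], [0, 0, -70, 0], [0, 0, -86, 0], [0, 0, -93, 0], [0, 0, -95, 0], [0, 0, -95, 0], [0, 0, -95, 0]]}}

```text
clock: 30.47
eef_pos: [0.6434, -0.1499, 0.047]
ee_rot: [[-0.0, 1.0, 0.002], [1.0, 0.0, -0.001], [-0.001, 0.002, -1.0]]
force: [-0.1, -0.5, -0.6]
grip_width: 0.0434
finger_force: 12.0
```

Request:
{"api": "carry_out", "payload": {"series": [[0, 0, -1, 0], [0, 0, -2, 0], [0, 0, -3, 0], [0, 0, -4, 0], [0, 0, -5, 0], [0, 0, -5.5, 0], [0, 0, -5.5, 0], [0, 0, -5.5, 0], [0, 0, -5.5, 0]]}}

```text
clock: 31.22
eef_pos: [0.6432, -0.1496, 0.0405]
ee_rot: [[-0.001, 1.0, 0.0], [1.0, 0.001, -0.0], [-0.0, 0.0, -1.0]]
force: [-1.1, 1.2, 2.1]
grip_width: 0.0436
finger_force: 12.0
```

Contact confirmed. I'll release, rise and back away.

Request:
{"api": "carry_out", "payload": {"series": [[0, 0, -0.5, 0], [0, 0, -0.5, 0], [0, 0, -0.5, 0]]}}

```text
clock: 31.47
eef_pos: [0.6432, -0.1496, 0.0405]
ee_rot: [[-0.001, 1.0, 0.001], [1.0, 0.001, -0.0], [-0.0, 0.001, -1.0]]
force: [-1.5, 0.6, 4.8]
grip_width: 0.0434
finger_force: 12.0
```

Request:
{"api": "carry_out", "payload": {"series": [[0, 0, 0, 0], [0, 0, 0, 0], [0, 0, 0, 0], [0, 0, 0, 0], [0, 0, 0, 0], [0, 0, 0, 0], [0, 0, 0, 0], [0, 0, 0, 0]], "jaw": 100}}

```text
clock: 32.13
eef_pos: [0.6431, -0.1496, 0.0394]
ee_rot: [[-0.001, 1.0, 0.0], [1.0, 0.001, -0.0], [-0.0, 0.0, -1.0]]
force: [0.9, 0.8, -0.1]
grip_width: 0.0927
finger_force: 0.0
```

Request:
{"api": "carry_out", "payload": {"series": [[0, 0, 10, 0], [0, 0, 30, 0], [0, 0, 60, 0], [0, 0, 95, 0], [0, 0, 135, 0], [0, 0, 170, 0], [-30, -10, 200, 0], [-70, -10, 220, 0], [-110, -10, 240, 0], [-140, -10, 250, 0], [-150, -10, 250, 0], [-150, -10, 250, 0]]}}

```text
clock: 33.13
eef_pos: [0.4918, -0.1598, 0.2931]
ee_rot: [[0.001, 1.0, 0.006], [1.0, -0.001, -0.003], [-0.003, 0.006, -1.0]]
force: [0.2, -0.4, 0.2]
grip_width: 0.0938
finger_force: 0.0
```

Request:
{"api": "carry_out", "payload": {"series": [[0, 0, 0, 0], [0, 0, 0, 0], [0, 0, 0, 0]]}}

```text
clock: 33.38
eef_pos: [0.4938, -0.1594, 0.2877]
ee_rot: [[-0.001, 1.0, -0.003], [1.0, 0.001, 0.001], [0.001, -0.003, -1.0]]
force: [0.3, 0.8, 0.7]
grip_width: 0.094
finger_force: 0.0
```

```bash
python3 look.py 12 wrist,side,scene 2>/dev/null
```

```text
33.38 [ 0.4938 -0.1594  0.2877] [ 1.     0.001 -0.003]
wrist
 red 2660 [449.  68.] h 0.099 [645.3 -32.4] 25.5 1932
 red 1358 [432. 169.] h 0.0768 [ 642.7 -150.6] 22.3 1022
 blue (array([445.9,  -9.6]), 45.2, 676)
 cookie 521 [409.6  77.2] [ 0.6154 -0.0369] [0.022 0.057] 0.0265
 cookie 1152 [421.2 163.2] [ 0.6407 -0.1477] [0.067 0.079] 0.0263
side
 red 213 [316. 159.] h 0.0767 [ 640.  -149.4] 23.5 102
 red 395 [292. 180.] h 0.0981 [641.4 -31.4] 27.4 159
 red 607 [270. 201.] h 0.1194 [632.2  78.9] 28.4 257
 red 975 [240. 223.] h 0.1416 [638.4 184.8] 32.6 393
 cookie 285 [317.3 168.1] [ 0.6382 -0.1476] [0.051 0.078] 0.0262
 cookie 238 [294.1 192.9] [ 0.635  -0.0268] [0.049 0.068] 0.0263
 cookie 278 [271.7 217.7] [0.6305 0.0799] [0.055 0.076] 0.0263
 cookie 275 [243.4 243.3] [0.637  0.1856] [0.059 0.077] 0.026
 cookie 153 [180.7 329.1] [0.5985 0.4372] [0.03  0.068] 0.0257
scene
 red 1669 [356. 184.] h 0.1378 [642.5 179.7] 33.1 170
 red 351 [319. 233.] h 0.076 [ 643.8 -153.7] 25.6 150
 blue (array([454.2, -20.9]), 36.6, 74)
 cookie 222 [339.1 218.5] [ 0.649  -0.0393] [0.052 0.076] 0.025
 cookie 282 [319.2 241.5] [ 0.6475 -0.1576] [0.055 0.074] 0.0255
```

View pics/wrist12.png

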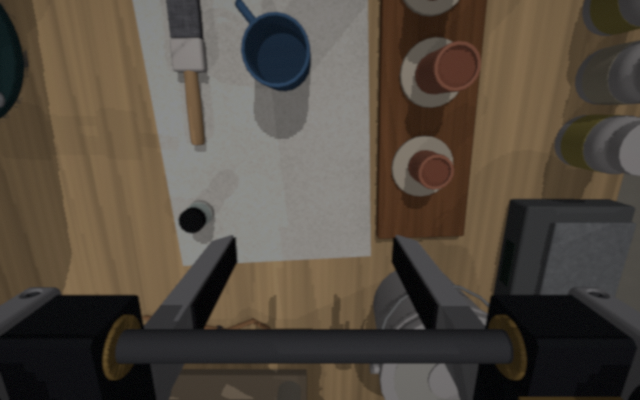

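View pics/scene12.png

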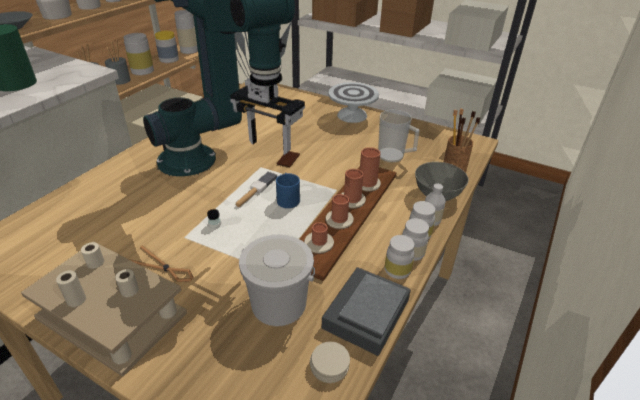

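All four beakers stand upright on their cookies, at about (320,234), (340,209), (353,187) and (370,167) in the scene view, shortest nearest the bucket. The mug is still at (288,190), and the gripper is clear.

```bash
python3 -c "
from plant import *
print(finish_job())"
```

```text
the job is handed in; nothing more can be done
None
```

The job is handed in: all four beakers stand upright within about 2 mm of their cookie centres by my measurements, shortest nearest the bucket to tallest at the far end, with the mug unmoved, in about 34 s of the 118 s allowed.

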